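# Press the organizer's open lid shut

### The arm

A 6-joint arm with a two-finger parallel gripper is mounted at the origin on the work surface. World frame = base frame: x ahead of the robot, y to its left, z up, the work surface at z = 0. Lengths are in m, angles in degrees, forces in N, time in s.
With the tool pointing down it reaches from about 0.4 to 0.825 m from the base axis. Payload 7 kg.
Tool frame: the origin (TCP) lies at the very end of the fingers, on their centre line; the grasp point (between the pads) lies 19 mm behind it; z points along the fingers, y is the line along which they close (so a half turn about z gives the same grasp; the last joint's range is limited). The gripper opens to 88 mm and grips with 3 to 60 N. Pads are 19 mm wide; open, the fingers measure 130 mm over their backs; the gripper's body (78 mm by 193 mm) begins 47 mm behind the grasp point.
Start: joints at [90.877, 20.546, 0.682, 0, -70.136, -16.507], TCP at [0.182, 0.65, 0.227] pointing down, gripper open.
Joint ranges: [-176.03, 176.03], [-82.01, 121.73], [-58.28, 71.71], [-173.87, 95.51], [-174.79, -0.11], [-173.66, 173.66]. Speed limits (degrees/s): [136.94, 136.94, 172.46, 180, 180, 180].

### API

Orientations are given as [roll, pitch, yaw] about the fixed x, y, z axes, in that order (R = Rz(yaw) Ry(pitch) Rx(roll)).
In Python, from plant import get_state, imaging, r, finder gives the robot as it stands.
- The arm moves only by the shell command python3 -m handwheel 'ROWS' [FORCE]. ROWS is JSON, a list of rows, each a list of 5 numbers: the closure, from 0 (fully open) to 1 (shut), then the shift along the world's x, y, z in cm, then the turn about the world's z in degrees. A call has 1 to 8 rows; each row is the pose to reach, as a shift and turn from the pose commanded when the call began; what a row does not reach only later rows make up. A row lasts 1/8 s, in which the tool goes at most 62.5 mm and 10.7 degrees, less where a joint would pass 70% of its speed; a pose out of reach is approached as far as the arm can. A call with a gripper value outside its range is refused whole. The fingers move at their own pace and stop on an object; FORCE is the grip in N (left out, the last holds). Time passes only in rows, so rows that repeat a pose let the fingers close. It gives the time, the measured TCP pose, the force, the opening and the grip force at its end, in the units of the state.
- get_state(): the state, without advancing time (a new reading comes with each control period).
- imaging.capture(name): name is "side" or "top" or "wrist"; returns (picture, depth): 400x640x3 uint8, red, green, blue; 400x640 float32, m along the optical axis (not along the pixel's ray), 0 where there is no reading.
- imaging.get_calibration(name): a dict with "fx", "fy", "cx", "cy" (pixels), "rvec" (rotation vector, rad) and "tvec" (3), from world to camera coordinates, as OpenCV has them; the wrist camera has in their place "hand_eye" (4x4, takes a point from camera to tool coordinates, whose origin is the TCP and whose axes are the flange's). Camera axes: x right, y down, z forward; pixel columns grow to the right and rows downward; lengths in m; the calibration is good to about 2 mm. A picture is of the moment at which its call begins: read the wrist's pose just before it. get_calibration takes no time and is no camera call.
- r.close_job(): hands the job in; it is judged then, once.
Trained networks look in the newest picture that a camera, given by its name, has taken for a name from the list of things; names that differ only in an ending like _2 or _b are one class to them, and where a whole thing is asked for, a point or a joint stands for the part that bears it (a point fixed in the world has none). Each returns a list of dicts, best first, with "p" (0 to 1); they miss things now and then, are a little off and sometimes report something else, mostly with a low value. They report only what shows in the picture. A call takes as long as a camera call. They do not tell look-alikes from the thing itself.
- finder.cut_out(camera, query): "region" (400x640 bool, what is visible of it) and "pixel" ([column, row] in pixels, amid what is visible of it).
The state is a dict: "time_s": time; "joints": joint angles; "qd": joint speeds; "joint_torque": joint torques, N m; "tcp_pos": TCP position; "eef_rot": TCP orientation; "contact_force": force on the tool from outside, world axes, zero at the start; "moment": the same for the moment, N m; "gripper_width": finger opening in m; "gripper_force": force on a finger pad.
Only numpy, scipy, OpenCV 4.12 (cv2) and the standard library are available. Lean on these libraries where they do the work, as an engineer would, in place of code of your own. Each camera call takes 0.05 s, during which the arm holds its last target. There are 200 camera calls.

### The job

On the white pill organizer one small lid has been left standing partly open: press it down with your fingertips until it lies fully shut, gently, and then draw back clear of everything. Leave all the other things alone, among them the organizer's other lids, which are shut already, and the aluminium tin, whose lid is to stay open; do not grasp or lift anything.

Things in the scene. Friction and masses are not known exactly. Their poses are not given: they have to be found in the camera images.
- tray: White plastic organizer tray, 103 x 206 mm, 14 mm high, fixed to the nightstand. Origin at the centre of its underside, z up; its long side runs along its y. Its floor is 4 mm thick and has four slots side by side along y at 50 mm pitch, each holding one loose pod. The robot is on its -x side (its yaw varies by up to about 0.35 rad).
- pod_a: The pod with the open lid: a loose white plastic box (60 g), 94 mm along x, 45 mm along y, 32 mm high without lids, in any of the four slots. Origin at the centre of its underside, 4 mm above the nightstand; axes like the tray's. Two compartments, each under a lid hinged at the pod's middle (x = 0); the open one is the near lid, on the -x side.
- lid (a joint): Hinge angle of the open lid, rad: 0 is shut (flat on the pod, against a stop), more is farther open; it starts at 0.4 to 0.65 and stays where it is left (friction, 0.03 N m: about 1 N on its face pushes it down). The lid itself flexes: once shut it gives about 2 mm at its free edge under 10 N, and springs back.
- lid_hinge (a point): Middle of the open lid's hinge line, 32 mm above the centre of pod_a's underside (level with the shut lid's underside). The lid runs from here towards the pod's -x and swings up about the pod's y axis.
- lid_press (a point): Point on the open lid's upper face, on its centre line, 30 mm from the hinge line; it moves with the lid. The lid is 43 mm wide, 3 mm thick and reaches 47 mm from the hinge line; a thumb tab at its free edge reaches 53 mm. Shut, its top lies 39 mm above the nightstand.
- pod_a_far_lid: The other lid of pod_a, shut, on its +x side. Origin on the hinge line.
- tin_lid_edge (a point): Middle of the free edge of the tin's lid, 57 mm from its hinge; the lid stands open at about 75 to 100 degrees and stays so by friction.
- tin: Small loose aluminium tin, 56 x 74 mm, 20 mm high, 76 to 78 mm high with its lid open. Origin at the centre of its underside; beyond the organizer.
- tumbler: Loose glass tumbler, 72 mm across at the rim, 98 mm high, upright at the organizer's +y side. Origin at the centre of its underside.
- crusher: Loose red plastic pill crusher with a twist top, 58 mm across, 72 mm high, upright at the organizer's -y side. Origin at the centre of its underside.
- clip: Loose steel clip magnet, about 45 x 44 mm, 26 mm high, beyond the organizer. Origin at the centre of its underside.
- pod_b: Another pod in the tray, the same box as pod_a, with both lids shut (top 39 mm above the nightstand). Origin at the centre of its underside.
- pod_c: Another pod in the tray, the same box as pod_a, with both lids shut (top 39 mm above the nightstand). Origin at the centre of its underside.
- pod_d: Another pod in the tray, the same box as pod_a, with both lids shut (top 39 mm above the nightstand). Origin at the centre of its underside.
Things that resemble listed ones, but are neither listed nor needed, are in the scene too. What is shaped like the pod_a but black or brown is not meant.

How it is judged (in metres and radians):
On the way:
1. the fingertips press the open lid down until it is nearly shut (value of joint lid below 0.14 rad and contact force between the fingers and lid above 0.2 N), for 0.04 s.
At the end, for the whole second after the job is handed in: The lid is shut to within 0.08 rad (about 4 mm at its free edge); all pods sit level on the tray's floor (within 3 mm, 0.06 rad); tin, tumbler, crusher and clip stand within 10 mm of where they were, upright; the tin's lid edge is within 12 mm of where it was (value of joint lid below 0.08 rad and z of each of pod_a, pod_b, pod_c, pod_d in the frame of tray below 0.007 m and angle between each of pod_a, pod_b, pod_c, pod_d's own z axis and vertical below 0.06 rad and distance of each of tin, tumbler, crusher, clip from where it was at the start of the episode below 0.01 m and distance of tin_lid_edge from where it was at the start of the episode below 0.012 m and angle between each of tin, tumbler, crusher, clip's own z axis and vertical below 0.1 rad); the robot touches nothing.
It fails at once if the lid is pushed harder than 25 N (contact force between any of the fingers, the arm and lid above 25 N).
It fails at once if the lid is pulled farther open (past 0.9 rad) (value of joint lid above 0.9 rad).
It fails at once if another lid or pod is touched with more than 1 N (contact force between any of the fingers, the arm and pod_b above 1 N or contact force between any of the fingers, the arm and pod_c above 1 N or contact force between any of the fingers, the arm and pod_d above 1 N or contact force between any of the fingers, the arm and pod_a_far_lid above 1 N).
It fails at once if a pod is lifted or shifted out of its slot (12 mm) (distance of any of pod_a, pod_b, pod_c, pod_d from where it was at the start of the episode above 0.012 m).
It fails at once if the tin, tumbler, crusher or clip is moved (10 mm) or touched with more than 1 N, or the tin's lid is moved (12 mm at its edge) (distance of any of tin, tumbler, crusher, clip from where it was at the start of the episode above 0.01 m or contact force between any of the fingers, the arm and tin above 1 N or contact force between any of the fingers, the arm and tumbler above 1 N or contact force between any of the fingers, the arm and crusher above 1 N or contact force between any of the fingers, the arm and clip above 1 N or distance of tin_lid_edge from where it was at the start of the episode above 0.012 m).
It also fails if it takes over 40 s, if anything falls off the work surface, if the arm or the gripper's body presses on something with over 40 N, if the wrist force passes 120 N, or if a joint passes its speed limit or range.

## Working session

There is one attempt and no reset: what is moved stays moved. The work goes in short steps, Python scripts to look and compute and a shell command to move; the robot and the scene stay as the last step left them, time stands still between calls to the robot, and variables do not carry over. Pictures are saved under pics/ and viewed, at most 10 in all, crops included, and the job is handed in when it is done.

```bash
mkdir -p pics
cat > h.py <<'E'
import numpy as np, cv2
from scipy.spatial.transform import Rotation as R
from plant import get_state, imaging, r, finder
def grab(n):
    s=get_state(); im,d=imaging.capture(n); c=imaging.get_calibration(n)
    v,u=np.mgrid[0:400,0:640]
    P=np.stack([(u-c['cx'])/c['fx']*d,(v-c['cy'])/c['fy']*d,d],-1)
    if n=='wrist':
        H=np.array(c['hand_eye']); W=P@H[:3,:3].T+H[:3,3]
        M=R.from_euler('xyz',s['eef_rot'],degrees=True).as_matrix(); W=W@M.T+np.array(s['tcp_pos'])
    else:
        M=cv2.Rodrigues(np.array(c['rvec'],float))[0]; W=(P-np.array(c['tvec']).ravel())@M
    W[d==0]=np.nan
    return im,d,W
E
python3 - <<'E'
from h import *
print(get_state())
for n in('top','side'):
    im,d,W=grab(n); cv2.imwrite(f'pics/{n}0.png',im[...,::-1]); np.save(n+'W.npy',W)
    for q in ('pod_a','lid','tray','tin','tumbler','crusher','clip'):
        for o in finder.cut_out(n,q)[:4]:
            m=o['region']; print(n,q,round(o['p'],2),np.round(o['pixel']),m.sum(),np.round(np.nanmedian(W[m],0),3),np.round(np.nanpercentile(W[m][:,2],98),3))
E
```

```text
{'time_s': 0.0, 'joints': array([ 9.08752630e+01,  2.05909326e+01,  6.34096185e-01, -1.92742153e-02,
       -7.01364476e+01, -1.65056164e+01]), 'qd': array([-0.09911414, -0.03276027, -0.01671673, -0.02605916, -0.0290895 ,
       -0.02155392]), 'joint_torque': array([-4.08408696e-04, -5.82718670e+01,  2.93047410e+01,  6.99748859e+00,
        6.86637824e-03, -1.49787202e-04]), 'tcp_pos': array([0.18177924, 0.64955471, 0.22563348]), 'eef_rot': array([ 1.79905412e+02, -9.13290698e-03, -1.56369097e+01]), 'contact_force': array([-0.06525893, -0.11134538,  0.39014908]), 'moment': array([ 0.01152761, -0.04153086,  0.02624711]), 'gripper_force': 0.0, 'gripper_width': 0.08759478728024275}
top pod_a 0.98 [274. 197.] 784 [0.563 0.165 0.039] 0.043
top pod_a 0.95 [310. 208.] 753 [0.538 0.071 0.039] 0.042
top pod_a 0.95 [332. 215.] 765 [0.525 0.022 0.039] 0.043
top pod_a 0.88 [312. 280.] 823 [0.367 0.062 0.035] 0.038
top lid 0.88 [344. 130.] 284 [ 0.74  -0.009  0.035] 0.039
top lid 0.8 [220. 243.] 322 [0.458 0.288 0.035] 0.039
top lid 0.71 [324. 280.] 347 [0.371 0.035 0.035] 0.038
top lid 0.61 [289
[... 489 characters left out ...]
0.041
side pod_a 0.85 [228. 184.] 1280 [0.743 0.023 0.033] 0.037
side pod_a 0.75 [330. 202.] 975 [0.517 0.029 0.039] 0.041
side lid 0.93 [373. 316.] 736 [0.38  0.226 0.035] 0.037
side lid 0.89 [308. 238.] 349 [0.527 0.127 0.052] 0.062
side lid 0.79 [232. 172.] 341 [ 0.739 -0.007  0.035] 0.037
side lid 0.65 [315. 338.] 838 [0.455 0.29  0.035] 0.037
side tray 0.56 [311. 266.] 786 [0.512 0.169 0.009] 0.015
side tin 0.95 [220. 232.] 1238 [0.708 0.137 0.008] 0.075
side tin 0.51 [287. 231.] 471 [0.573 0.115 0.039] 0.041
side tumbler 0.98 [222. 274.] 2320 [0.632 0.253 0.065] 0.098
side crusher 0.86 [358. 174.] 911 [ 0.485 -0.061  0.059] 0.074
side clip 0.87 [283. 193.] 440 [0.627 0.006 0.016] 0.025
```

View pics/top0.png

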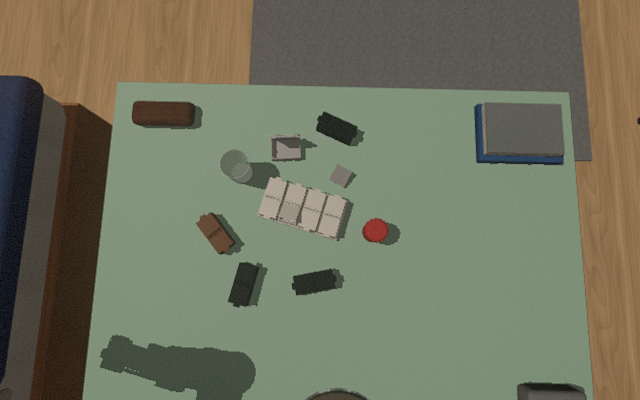

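View pics/side0.png

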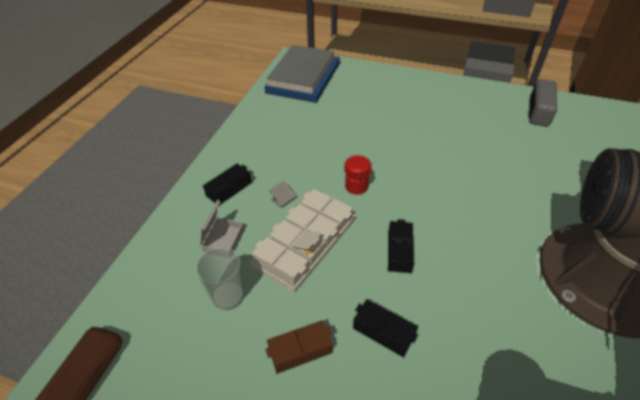

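The open lid is at top pixel (289, 212), in the second slot from +y. The tray's yaw is about -15°. I'll measure it more exactly, and move above it with the tool turned 90° so the closed fingers lie along the lid.

```bash
python3 -m handwheel '[[1,3,-5,1,-10],[1,6,-10,1,-20],[1,9,-15,1,-30],[1,12,-20,1,-40],[1,15,-25,1,-50],[1,18,-30,1,-60],[1,21,-34,1,-70],[1,23,-38,1,-80]]' 10
```

```text
time_s: 1.8
tcp_pos: [0.4128, 0.2685, 0.2369]
eef_rot: [-180.0, 0.0, -96.0]
contact_force: [1.1, 1.3, 0.4]
gripper_width: 0.0132
gripper_force: 0.0
```

Run:
```python
from h import *
for n in('top','side'):
    W=np.load(n+'W.npy')
    m=(W[...,2]>.033)&(W[...,2]<.07)&(np.abs(W[...,0]-.545)<.1)&(np.abs(W[...,1]-.095)<.13)&(W[...,1]>-.035)
    m&=(W[...,0]-.545)*.966-.257*(W[...,1]-.095)>-.07
    p=W[m]; rc=cv2.minAreaRect((p[:,:2]*1000).astype(np.float32)); print(n,len(p),rc)
```

```text
top 2958 ((552.4705200195312, 118.32051086425781), (247.26797485351562, 109.36457824707031), 73.00503540039062)
side 4083 ((551.5253295898438, 121.81108093261719), (253.09779357910156, 112.42913818359375), 71.49951171875)
```

```bash
python3 -m handwheel '[[1,3,-4,0,-9],[1,6,-8,0,-9],[1,9,-12,0,-9],[1,10.7,-14.4,0,-9],[1,10.7,-14.4,0,-9],[1,10.7,-14.4,0,-9]]'
python3 - <<'E'
from h import *
im,d,W=grab('wrist'); cv2.imwrite('pics/w1.png',im[...,::-1]); np.save('wW.npy',W)
for q in('pod_a','lid','tin'):
  for o in finder.cut_out('wrist',q)[:5]:
    m=o['region']; print(q,round(o['p'],2),np.round(o['pixel']),m.sum(),np.round(np.nanmedian(W[m],0),3),np.round(np.nanpercentile(W[m][:,2],[2,98]),3))
    if q=='lid':
        p=W[m]; p=p[~np.isnan(p[:,0])]; c=np.median(p,0); nn=np.linalg.svd(p-c,full_matrices=False)[2][2]; print('  normal',np.round(nn,3))
print(get_state()['tcp_pos'])
E
```

```text
time_s: 2.55
tcp_pos: [0.5187, 0.126, 0.2365]
eef_rot: [180.0, 0.0, -104.7]
contact_force: [0.4, 0.7, -0.2]
gripper_width: 0.0003
gripper_force: 0.0
pod_a 0.84 [286. 174.] 3971 [0.55  0.117 0.042] [0.009 0.063]
pod_a 0.77 [ 85. 126.] 5662 [0.743 0.017 0.037] [0.004 0.039]
pod_a 0.76 [486. 220.] 3284 [0.348 0.224 0.037] [0.004 0.039]
pod_a 0.75 [290. 209.] 1936 [0.553 0.157 0.041] [0.025 0.043]
pod_a 0.71 [286. 130.] 4126 [0.537 0.072 0.041] [0.036 0.043]
lid 0.95 [465. 221.] 810 [0.371 0.219 0.037] [0.036 0.039]
  normal [-0.003  0.001 -1.   ]
lid 0.65 [305. 180.] 1684 [0.528 0.127 0.053] [0.025 0.065]
  normal [-0.467  0.022 -0.884]
lid 0.59 [439.  54.] 2319 [0.371 0.039 0.037] [0.003 0.039]
  normal [-0.144 -0.073  0.987]
lid 0.58 [ 81. 107.] 2023 [ 0.739 -0.006  0.037] [0.035 0.039]
  normal [-0.08   0.02  -0.997]
lid 0.22 [284. 174.] 4013 [0.55  0.118 0.042] [0.009 0.063]
  normal [ 0.047 -0.436  0.899]
tin 0.81 [159. 215.] 3029 [0.711 0.132 0.012] [0.003 0.077]
[0.51853958 0.12672591 0.23673537]
```

View pics/w1.png

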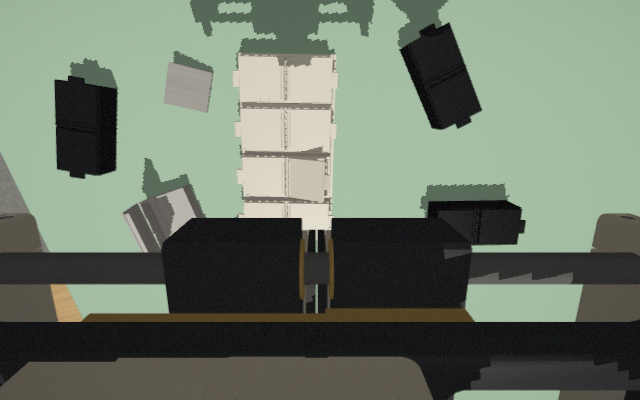

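Run:
```python
from h import *
W=np.load('wW.npy')
a=np.radians(-15); X=np.array([np.cos(a),np.sin(a)]); Y=np.array([-X[1],X[0]]); O=np.array([.55,.117])
L=np.dstack([(W[...,:2]-O)@X,(W[...,:2]-O)@Y,W[...,2]])*1000
for c in (262,310): print(c,[(r_,*np.round(L[r_,c]).tolist()) for r_ in range(100,222,3)])
for r_ in(130,180): print(r_,[(c,*np.round(L[r_,c]).tolist()) for c in range(232,342,4)])
```

```text
262 [(100, 22.0, -76.0, 41.0), (103, 28.0, -73.0, 6.0), (106, 28.0, -70.0, 5.0), (109, 23.0, -67.0, 40.0), (112, 22.0, -64.0, 42.0), (115, 23.0, -61.0, 42.0), (118, 23.0, -58.0, 41.0), (121, 23.0, -55.0, 42.0), (124, 23.0, -52.0, 40.0), (127, 23.0, -49.0, 42.0), (130, 23.0, -46.0, 40.0), (133, 23.0, -43.0, 42.0), (136, 24.0, -39.0, 40.0), (139, 23.0, -36.0, 42.0), (142, 24.0, -33.0, 41.0), (145, 24.0, -30.0, 42.0), (148, 24.0, -27.0, 41.0), (151, 28.0, -21.0, 16.0), (154, 26.0, -19.0, 26.0), (157, 24.0, -18.0, 41.0), (160, 24.0, -14.0, 40.0), (163, 24.0, -11.0, 42.0), (166, 25.0, -8.0, 41.0), (169, 25.0, -5.0, 42.0), (172, 25.0, -1.0, 41.0), (175, 25.0, 2.0, 40.0), (178, 25.0, 5.0, 41.0), (181, 25.0, 8.0, 41.0), (184, 25.0, 12.0, 41.0), (187, 25.0, 15.0, 41.0), (190, 26.0, 19.0, 39.0), (193, 26.0, 22.0, 40.0), (196, 26.0, 26.0, 37.0), (199, 27.0, 31.0, 33.0), (202, 26.0, 32.0, 41.0), (205, 26.0, 35.0, 42.0), (208, 26.0, 38.0, 43.0), (211, 26.0, 42.0, 42.0), (214, 26.0, 46.0, 41.0), (217, 26.0, 49.0, 41.0), (220, -19.0, -37.0, 311.0)]
310 [(100, -27.0, -76.0, 41.0), (103, -26.0, -73.0
[... 1766 characters left out ...]
, -44.0, 3.0)]
180 [(232, 67.0, 16.0, 2.0), (236, 62.0, 15.0, 4.0), (240, 49.0, 7.0, 42.0), (244, 45.0, 8.0, 41.0), (248, 40.0, 7.0, 41.0), (252, 36.0, 7.0, 42.0), (256, 31.0, 7.0, 43.0), (260, 27.0, 7.0, 41.0), (264, 23.0, 7.0, 41.0), (268, 19.0, 7.0, 41.0), (272, 14.0, 7.0, 41.0), (276, 10.0, 7.0, 43.0), (280, 6.0, 7.0, 42.0), (284, 1.0, 7.0, 43.0), (288, nan, nan, nan), (292, -8.0, 6.0, 45.0), (296, -12.0, 6.0, 47.0), (300, -16.0, 6.0, 49.0), (304, -21.0, 5.0, 52.0), (308, -25.0, 4.0, 54.0), (312, -29.0, 4.0, 57.0), (316, -33.0, 3.0, 59.0), (320, -37.0, 3.0, 60.0), (324, -41.0, 2.0, 63.0), (328, -45.0, 2.0, 66.0), (332, -52.0, 12.0, 16.0), (336, -57.0, 15.0, 2.0), (340, -62.0, 14.0, 4.0)]
```

The lid's centre line lies 4 mm to +y of my first guess, so I'll shift x +0.25 and y +0.25 cm. Then I'll descend to just above the lid's edge, which is at about z = 65 mm.

```bash
python3 -m handwheel '[[1,0.25,0.3,-5,0],[1,0.25,0.3,-10,0],[1,0.25,0.3,-14,0],[1,0.25,0.3,-15.5,0],[1,0.25,0.3,-15.5,0],[1,0.25,0.3,-15.5,0]]'
python3 - <<'E'
from h import *
im,d,W=grab('side'); cv2.imwrite('pics/s2.png',cv2.resize(im[140:340,180:440,::-1],None,fx=3,fy=3)[:600,:800])
E
```

```text
time_s: 3.5
tcp_pos: [0.5225, 0.1298, 0.0832]
eef_rot: [-179.9, 0.1, -104.6]
contact_force: [-0.3, 0.7, -0.6]
gripper_width: 0.0004
gripper_force: 0.0
```

View pics/s2.png

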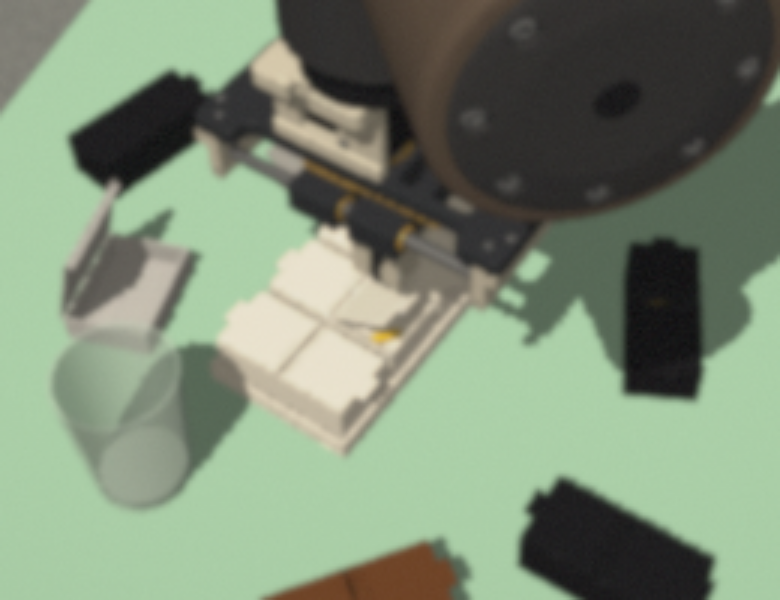

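The fingers hang over the open lid (crop about (400, 280)), well clear of the tumbler and tin. Next is a slow press to just above shut.

```bash
python3 -m handwheel '[[1,-0.1,0,-0.7,0],[1,-0.1,0,-1.3,0],[1,-0.1,0,-1.9,0],[1,-0.1,0,-2.5,0],[1,-0.1,0,-3,0],[1,-0.1,0,-3.4,0],[1,-0.1,0,-3.8,0],[1,-0.1,0,-3.8,0]]'; python3 -c "
from h import *
s=get_state();print(s['tcp_pos'],s['contact_force'])"
```

```text
time_s: 4.55
tcp_pos: [0.5203, 0.129, 0.0432]
eef_rot: [180.0, -0.0, -104.6]
contact_force: [0.6, -0.6, 0.2]
gripper_width: 0.0006
gripper_force: 0.0
[0.52028341 0.12896076 0.04324429] [ 0.5523328  -0.60264967  0.2475603 ]
```

```bash
python3 -m handwheel '[[1,0,0,-0.1,0],[1,0,0,-0.2,0],[1,0,0,-0.3,0],[1,0,0,-0.3,0],[1,0,0,-0.3,0]]';python3 -m handwheel '[[1,0,0,-0.1,0],[1,0,0,-0.1,0]]'
```

```text
time_s: 5.18
tcp_pos: [0.5204, 0.129, 0.0406]
eef_rot: [-180.0, 0.0, -104.6]
contact_force: [-0.1, 0.8, 0.4]
gripper_width: 0.0002
gripper_force: 0.2
time_s: 5.42
tcp_pos: [0.5204, 0.129, 0.0395]
eef_rot: [180.0, -0.0, -104.6]
contact_force: [-0.4, 0.6, -0.8]
gripper_width: 0.0001
gripper_force: 0.2
```

```bash
python3 -m handwheel '[[1,0,0,-0.1,0],[1,0,0,-0.1,0],[1,0,0,-0.1,0]]';python3 -m handwheel '[[1,0,0,-0.05,0],[1,0,0,-0.05,0],[1,0,0,-0.05,0]]'
```

```text
time_s: 5.8
tcp_pos: [0.5204, 0.1291, 0.0387]
eef_rot: [-180.0, 0.0, -104.6]
contact_force: [-1.4, 1.3, 4.1]
gripper_width: 0.0006
gripper_force: 2.3
time_s: 6.18
tcp_pos: [0.5204, 0.1291, 0.0384]
eef_rot: [-180.0, 0.0, -104.6]
contact_force: [-2.8, 0.4, 7.6]
gripper_width: 0.0006
gripper_force: 3.7
```

The lid is against its stop at about 8 N. Now straight up and clear.

```bash
python3 -m handwheel '[[1,0,0,0.5,0],[1,0,0,2,0],[1,0,0,6,0],[1,0,0,11,0],[1,0,0,16,0],[1,0,0,19,0],[1,0,0,19,0],[1,0,0,19,0]]'
python3 - <<'E'
from h import *
im,d,W=grab('wrist'); cv2.imwrite('pics/w3.png',im[...,::-1])
a=np.radians(-15); X=np.array([np.cos(a),np.sin(a)]); Y=np.array([-X[1],X[0]]); O=np.array([.551,.121])
L=np.dstack([(W[...,:2]-O)@X,(W[...,:2]-O)@Y,W[...,2]])*1000
for s in(-1,1):
  for lo in(5,20,35):
    for y in (0,-50):
      m=(L[...,0]*s>lo)&(L[...,0]*s<lo+10)&(abs(L[...,1]-y)<15)&(L[...,2]>20)&(L[...,2]<90); print(s*lo,y,m.sum(),np.median(L[m][:,2]).round(1))
for n in ('top','side'):
  W0=np.load(n+'W.npy'); im,d,W=grab(n)
  for q in('tin','tumbler','clip','crusher'):
    o=finder.cut_out(n,q)[0]; print(n,q,np.round(o['pixel']),np.round(np.nanmedian(W[o['region']],0),3))
E
```

```text
time_s: 7.18
tcp_pos: [0.5199, 0.1288, 0.2281]
eef_rot: [180.0, 0.0, -104.6]
contact_force: [0.0, -0.9, -0.5]
gripper_width: 0.0003
gripper_force: 0.0
-5 0 283 41.4
-5 -50 286 41.2
-20 0 276 41.2
-20 -50 300 41.2
-35 0 250 41.1
-35 -50 298 41.2
5 0 270 41.2
5 -50 310 41.1
20 0 261 41.3
20 -50 309 41.3
35 0 265 41.2
35 -50 297 41.2Traceback (most recent call last):
  File "<stdin>", line 12, in <module>
IndexError: list index out of range
```

View pics/w3.png

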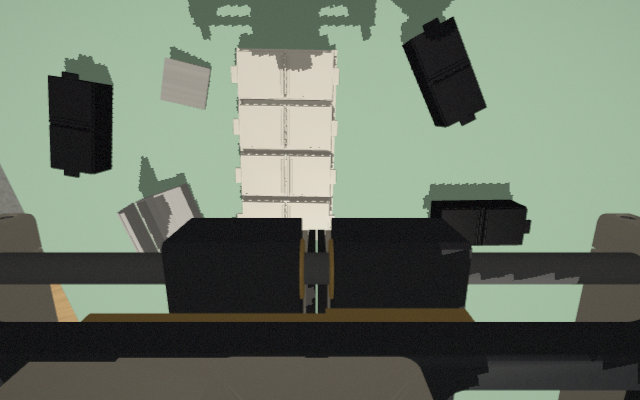

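The lid at (305, 175) now lies flat and level with its neighbours, at 41 mm as the camera reads it. Nothing else has moved and the arm is clear.

```bash
python3 -c "
from plant import r
print(r.close_job())"
```

```text
the job is handed in; nothing more can be done
None
```

The open lid is pressed shut: it reads level with its neighbours, with at most about 8 N read at the wrist. The arm drew back clear, the tin and clip looked unmoved in the last picture (tumbler and crusher out of view and not re-measured, though the arm kept well away from them), and the job is handed in with no verdict returned.

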